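# Work both valves of a cylinder head with the pusher

### The job

The cylinder head has light checking springs fitted: check that both valves open freely. With the valve pusher from the tool tray, held squarely in line with the leaning bore, push the inlet valve (the larger bore) fully down to its stop, hold it open for about a second and let it spring shut, then do the same with the exhaust valve (the smaller bore). Finally stand the pusher upright on its foot in the tool tray again and let go, leaving everything else where it is.

Things in the scene. Friction and masses are not known exactly. Their poses are not given: they have to be found in the camera images.
- pusher: the valve pusher, a hand tool standing upright on its foot in the tool tray: steel foot 22 mm diameter from 0 to 30 mm height, thinner steel stem 12 mm diameter up to 62 mm, black ribbed round grip 20 mm diameter from 62 to 102 mm (top). Weighs about 150 g. Origin at the centre of the foot's flat underside (the pushing face), z axis up along the tool towards the grip
- tool_tray: the tool's tray, fixed: dark steel, 160 (x) x 130 (y) mm outside, walls 4 mm thick and 16 mm tall, floor 4 mm thick. Origin at the centre of its underside. It stands left or right of the head. The pusher starts in its +y half; the sleeve and the spare tappet stand in its -y half
- head: motorcycle cylinder head, finned aluminium, fixed on two wooden blocks, fins 124 (x) x 140 (y) mm; a spark plug at its middle reaches 105 mm height. Origin at bench level under its middle, z up. Inlet bore on its +y side (wider port stub), exhaust bore on its -y side: round bosses leaning outwards, 30 degrees from vertical, rim centres about 99 mm above the bench
- inlet_top (a point): centre of the top face of the inlet valve's tappet: flat steel disc 35 mm diameter in the larger bore (36 mm inside, wall 6 mm), 10 mm below the bore's rim when shut. Moves with the tappet. z axis points out of the bore along its axis (30 degrees from vertical)
- exhaust_top (a point): centre of the top face of the exhaust valve's tappet: flat steel disc 29 mm diameter in the smaller bore (30 mm inside, wall 6 mm), 10 mm below the rim when shut. Moves with the tappet. z axis points out of the bore along its axis
- inlet (a joint): travel of the inlet valve into the head, m: 0 shut, 0.009 fully open at its stop; sprung shut, 4 N to start and 10 N at the stop
- exhaust (a joint): travel of the exhaust valve, the same: 0 shut, 0.009 fully open; sprung shut, 4 to 10 N
- parts_tray: black plastic parts tray, fixed, 160 x 130 x 30 mm, on the other side of the head from the tool tray; bystander; origin under its centre
- sleeve: bystander: guide sleeve in the tool tray, plain dark steel tube 28 mm diameter, 35 mm tall; origin at the centre of its underside
- bucket: bystander: spare tappet in the tool tray, steel disc 30 mm diameter, 22 mm tall; origin at the centre of its underside
- nut: bystander: round brass nut 28 mm diameter, 14 mm tall, in the parts tray; origin under its centre
- piston: bystander: aluminium piston standing on the bench, 68 mm diameter, 52 mm tall; origin under its centre
- screwdriver: bystander: screwdriver lying between robot and head, under 35 mm tall; x axis along it, towards the tip
- wrench: bystander: spanner lying beyond the head, flat; x axis along it
- socket: bystander: steel socket standing, 30 mm diameter, 38 mm tall; origin under its centre
- can: bystander: spray can standing, 52 mm diameter, 150 mm tall; origin under its centre
Things that resemble listed ones, but are neither listed nor needed, are in the scene too. What is shaped like the tool_tray but green is not meant.

How it is judged:
On the way, in this order (a step that is already met when the one before it is completed fails the run):
1. the inlet valve is held at least 8 mm open by the pusher's foot, in line with its bore within 14 degrees, the exhaust valve being shut (value of joint inlet above 0.008 m and value of joint exhaust below 0.0015 m and distance between pusher and inlet_top below 0.012 m and angle between the z axis of pusher and the z axis of inlet_top, either way round below 0.25 rad), for 0.3 s.
2. the exhaust valve is held at least 8 mm open by the pusher's foot, in line within 14 degrees, the inlet valve being shut again (value of joint exhaust above 0.008 m and value of joint inlet below 0.0015 m and distance between pusher and exhaust_top below 0.012 m and angle between the z axis of pusher and the z axis of exhaust_top, either way round below 0.25 rad), for 0.3 s.
At the end, for the whole second after the job is handed in: The pusher stands upright (within 6 degrees) on its foot on the floor of the tool tray, released and at rest, and both valves are shut (within 1.5 mm) (angle between pusher's own z axis and vertical below 0.1 rad and x of pusher in the frame of tool_tray between -0.07 and 0.07 m and y of pusher in the frame of tool_tray between -0.055 and 0.055 m and z of pusher in the frame of tool_tray below 0.008 m and linear speed of pusher below 0.02 m/s and value of joint each of inlet, exhaust below 0.0015 m); the robot touches nothing.
It fails at once if a bystander is moved more than 30 mm (distance of any of sleeve, bucket, nut, piston, screwdriver, wrench, socket, can from where it was at the start of the episode above 0.03 m).
It also fails if it takes over 59 s, if anything falls off the work surface, if the arm or the gripper's body presses on something with over 40 N, if the wrist force passes 120 N, or if a joint passes its speed limit or range.

### The arm

A 6-joint arm with a two-finger parallel gripper is mounted at the origin on the work surface. World frame = base frame: x ahead of the robot, y to its left, z up, the work surface at z = 0. Lengths are in m, angles in rad, forces in N, time in s.
With the tool pointing down it reaches from about 0.425 to 0.95 m from the base axis. Payload 3.5 kg.
Tool frame: the origin (TCP) lies at the very end of the fingers, on their centre line; the grasp point (between the pads) lies 19 mm behind it (ctrl.pinch_z is the distance from the TCP to the grasp point, in m); z points along the fingers, y is the line along which they close (so a half turn about z gives the same grasp; the last joint's range is limited). The gripper opens to 85 mm and grips with 20 to 120 N. Pads are 22 mm wide; open, the fingers measure 114 mm over their backs; the gripper's body (76 mm by 85 mm) begins 54 mm behind the grasp point. The pads swing forward as they close: fully open they stand 13 mm farther back than shut.
Start: joints at [-1.484, 0.286, 1.577, -0, 1.279, -0.15], TCP at [0.158, -0.656, 0.196] pointing down, gripper open.
Joint ranges: [-2.77, 2.77], [-0.9, 2.22], [0.21, 2.48], [-1.53, 4.67], [0.24, 2.81], [-2.84, 2.84]. Speed limits (rad/s): [2.79, 2.79, 3.14, 3.14, 3.14, 3.14].

### API

Orientations are given as a unit quaternion [x, y, z, w].
In Python, from plant import ctrl gives the robot as it stands. The module is installed in compiled form; this text tells all that it offers.
- The arm moves only by the shell command python3 -m crank 'ROWS' [OPENING] [FORCE]. ROWS is JSON, a list of rows, each a list of 6 numbers: the shift along the tool's x, y, z in cm, then the turn, a rotation vector about the tool's x, y, z in rad. In form: [[tx, ty, tz, rx, ry, rz], ...]. A call has 1 to 10 rows; each row is the pose to reach, as a shift and turn from the pose commanded when the call began, along the tool's axes at that moment; what a row does not reach only later rows make up. A row lasts 1/10 s, in which the tool goes at most 50 mm and 8.59 degrees, less where a joint would pass 70% of its speed; a pose out of reach is approached as far as the arm can. A call with a gripper value outside its range is refused whole. OPENING is the opening, from 0 (shut) to 1 (fully open), set as the call begins (- or left out, the last holds). The fingers move at their own pace and stop on an object; FORCE is the grip in N (left out, the last holds). Time passes only in rows, so rows that repeat a pose let the fingers close. It gives the time, the measured TCP pose, the force, the opening and the grip force at its end, in the units of the state.
- ctrl.get_state(): the state, without advancing time (a new reading comes with each control period).
- ctrl.read_camera(name): name is "scene" or "side" or "wrist"; returns (picture, depth): 384x512x3 uint8, blue, green, red; 384x512 float32, m along the optical axis (not along the pixel's ray), 0 where there is no reading.
- ctrl.camera_info(name): a dict with "K" (3x3 intrinsics, pixels), "origin" and "orientation" of the camera in the world. Camera axes: x right, y down, z forward; pixel columns grow to the right and rows downward; lengths in m; the calibration is good to about 2 mm. The wrist camera is an equidistant fisheye: a pixel r from the principal point sees the ray r / f radians off the axis. A picture is of the moment at which its call begins: read the wrist's pose just before it. camera_info takes no time and is no camera call; for the wrist camera it gives the pose at the moment of the call.
- ctrl.sign_off(): hands the job in; it is judged then, once.
The state is a dict: "time": time; "qpos": joint angles; "dq": joint speeds; "joint_efforts": joint torques, N m; "eef_pos": TCP position; "tcp_rot": TCP orientation; "contact_force": force on the tool from outside, world axes, zero at the start; "wrist_torque": the same for the moment, N m; "opening": opening from 0.0 (shut) to 1.0 (fully open); "finger_force": force on a finger pad.
Only numpy, scipy, OpenCV 4.12 (cv2) and the standard library are available. Lean on these libraries where they do the work, as an engineer would, in place of code of your own. Each camera call takes 0.05 s, during which the arm holds its last target. There are 200 camera calls.

## Working session

There is one attempt and no reset: what is moved stays moved. The work goes in short steps, Python scripts to look and compute and a shell command to move; the robot and the scene stay as the last step left them, time stands still between calls to the robot, and variables do not carry over. Pictures are saved under pics/ and viewed, at most 10 in all, crops included, and the job is handed in when it is done.

```bash
mkdir -p pics; python3 - <<'E'
from plant import ctrl
import cv2,numpy as np
for n in("scene","side"):
    p,d=ctrl.read_camera(n);cv2.imwrite(f"pics/{n}0.png",p);np.savez(f"{n}0.npz",p=p,d=d)
    i=ctrl.camera_info(n);print(n,i)
s=ctrl.get_state();print(s,ctrl.pinch_z)
E
```

```text
scene {'K': array([[410.84360811,   0.        , 254.30304182],
       [  0.        , 410.84360811, 190.12077678],
       [  0.        ,   0.        ,   1.        ]]), 'origin': array([ 1.12378439, -0.41413413,  0.8426116 ]), 'orientation': array([ 0.81776621,  0.43354803, -0.17813524, -0.33400953])}
side {'K': array([[409.40995177,   0.        , 251.85314431],
       [  0.        , 409.40995177, 188.10343583],
       [  0.        ,   0.        ,   1.        ]]), 'origin': array([ 0.42853633, -0.65077361,  0.81037564]), 'orientation': array([ 0.93105488, -0.04758681,  0.01743788, -0.36134225])}
{'time': 0.1, 'qpos': array([-1.48400741e+00,  2.87105885e-01,  1.57803574e+00, -1.57401801e-05,
        1.27856785e+00, -1.49989630e-01]), 'dq': array([-1.11530373e-03, -7.81941725e-04, -5.36447922e-03,  2.86271859e-04,
       -9.06492902e-05,  1.21706816e-03]), 'joint_efforts': array([ 4.03125750e-04, -4.07297266e+01, -2.93699098e+01, -1.24527605e-04,
        3.42433748e-03, -6.32421603e-06]), 'eef_pos': array([ 0.15830958, -0.6554917 ,  0.19466357]), 'tcp_rot': array([ 9.92999346e-01,  1.18115104e-01,  2.59103459e-05, -1.05812112e-03]), 'contact_force': array([-0.5516837 ,  0.00824387, -0.24295841]), 'wrist_torque': array([-0.03209345, -0.00225767,  0.006988  ]), 'finger_force': 0.0, 'opening': 0.9972541413817105} 0.0187
```

View pics/scene0.png

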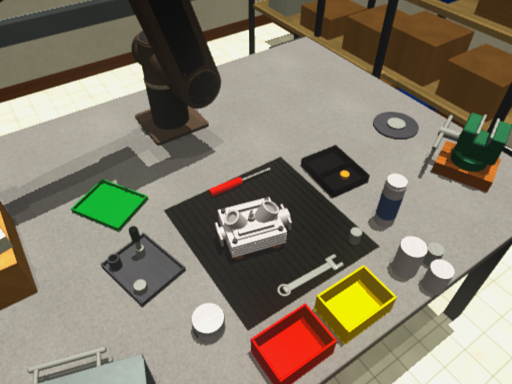

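View pics/side0.png

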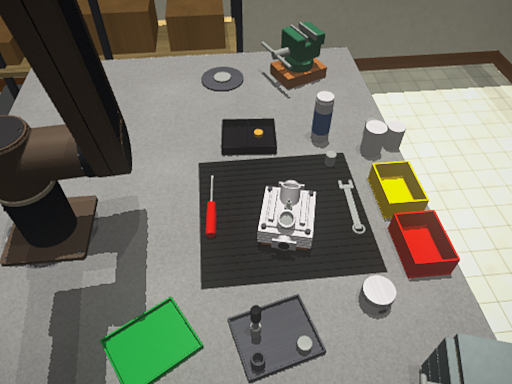

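The scene view shows the tool tray (142,268) with the pusher (135,237), sleeve (114,260) and spare tappet (140,286), and the head at (253,228). In the side view the pusher is at (255,318), the tray at (277,337), and the head at (287,212).

```bash
cat > h.py <<'E'
from plant import ctrl
import cv2,numpy as np
from scipy.spatial.transform import Rotation as R
def cloud(n,d):
    i=ctrl.camera_info(n);K=i["K"];v,u=np.mgrid[:d.shape[0],:d.shape[1]]
    P=np.dstack([(u-K[0,2])/K[0,0]*d,(v-K[1,2])/K[1,1]*d,d])
    return P@R.from_quat(i["orientation"]).as_matrix().T+i["origin"]
def ray(n,u,v):
    i=ctrl.camera_info(n);K=i["K"]
    r=R.from_quat(i["orientation"]).apply([(u-K[0,2])/K[0,0],(v-K[1,2])/K[1,1],1.]);return i["origin"],r/np.linalg.norm(r)
def plane(n,u,v,z):
    o,r=ray(n,u,v);return o+r*(z-o[2])/r[2]
def two(a,b):
    (o,r),(p,s)=a,b;t=np.linalg.lstsq(np.c_[r,-s],p-o,rcond=None)[0]
    A=o+r*t[0];B=p+s*t[1];return (A+B)/2,np.linalg.norm(A-B)
E
python3 - <<'E'
from h import *
np.set_printoptions(precision=4,suppress=True)
im=[]
for n,tb,hb in(("scene",(95,225,195,305),(200,180,305,265)),("side",(220,290,330,384),(245,165,330,260))):
    f=np.load(n+"0.npz");p,d=f["p"],f["d"];C=cloud(n,d)
    for b in(tb,hb):
        q=C[b[1]:b[3],b[0]:b[2]].reshape(-1,3);q=q[d[b[1]:b[3],b[0]:b[2]].ravel()>0]
        im.append(cv2.resize(p[b[1]:b[3],b[0]:b[2]],(400,300),interpolation=cv2.INTER_CUBIC))
        print(n,b)
        if b==tb:
            for lo,hi in((.095,.12),(.066,.1),(.03,.06),(.012,.025)):
                m=q[(q[:,2]>lo)&(q[:,2]<hi)];print(lo,hi,len(m),m.mean(0) if len(m) else 0,m.min(0) if len(m) else 0,m.max(0) if len(m) else 0)
            m=q[(q[:,2]>.012)&(q[:,2]<.022)][:,:2].astype(np.float32);print(cv2.minAreaRect(m))
        else:
            m=q[(q[:,2]>.05)];print(m.min(0),m.max(0),cv2.minAreaRect(m[:,:2].astype(np.float32)))
            m=q[(q[:,2]>.085)];print(m.min(0),m.max(0),m.mean(0),cv2.minAreaRect(m[:,:2].astype(np.float32)))
cv2.imwrite("pics/c1.png",np.vstack([np.hstack(im[:2]),np.hstack(im[2:])]))
E
```

```text
scene (95, 225, 195, 305)
0.095 0.12 67 [ 0.4721 -0.3116  0.1029] [ 0.4605 -0.321   0.0956] [ 0.4798 -0.3011  0.1081]
0.066 0.1 81 [ 0.4762 -0.3124  0.0839] [ 0.4664 -0.3215  0.0666] [ 0.4813 -0.3008  0.0999]
0.03 0.06 149 [ 0.4706 -0.3457  0.0377] [ 0.4548 -0.3882  0.03  ] [ 0.4821 -0.3017  0.0595]
0.012 0.025 559 [ 0.5162 -0.3332  0.0164] [ 0.3425 -0.4045  0.012 ] [ 0.6006 -0.2429  0.025 ]
((0.4672470688819885, -0.33344119787216187), (0.24711672961711884, 0.1306614726781845), 14.386622428894043)
scene (200, 180, 305, 265)
[ 0.4956 -0.143   0.05  ] [0.6526 0.0449 0.111 ] ((0.5742852687835693, -0.04792200028896332), (0.18728087842464447, 0.12883897125720978), 75.16133117675781)
[ 0.5414 -0.1191  0.0851] [0.6112 0.0175 0.111 ] [ 0.5771 -0.0529  0.0945] ((0.5743669271469116, -0.051142580807209015), (0.13774999976158142, 0.04794485867023468), 74.40100860595703)
side (220, 290, 330, 384)
0.095 0.12 109 [ 0.4674 -0.3126  0.1034] [ 0.458  -0.3224  0.095 ] [ 0.4769 -0.3004  0.1073]
0.066 0.1 83 [ 0.4665 -0.3181  0.0841] [ 0.4578 -0.3214  0.0683] [ 0.4768 -0.3117  0.0999]
0.03 0.06 205 [ 0.466  -0.3506  0.0365] [ 0.4517 -0.3884  0.03  ] [ 0.4782 -0.3023  0.0566]
0.012 0.025 803 [ 0.5121 -0.3384  0.0163] [ 0.4135 -0.4035  0.012 ] [ 0.5981 -0.2405  0.025 ]
((0.5063206553459167, -0.3224946856498718), (0.16022250056266785, 0.1312495619058609), 14.595505714416504)
side (245, 165, 330, 260)
[ 0.4944 -0.1427  0.05  ] [0.6485 0.0484 0.1106] ((0.5729387998580933, -0.04692015051841736), (0.18947821855545044, 0.12397776544094086), 75.28304290771484)
[ 0.5388 -0.1175  0.085 ] [0.6075 0.014  0.1106] [ 0.5705 -0.0566  0.095 ] ((0.57363361120224, -0.051379285752773285), (0.13538993895053864, 0.04750632494688034), 77.26007843017578)
```

View pics/c1.png

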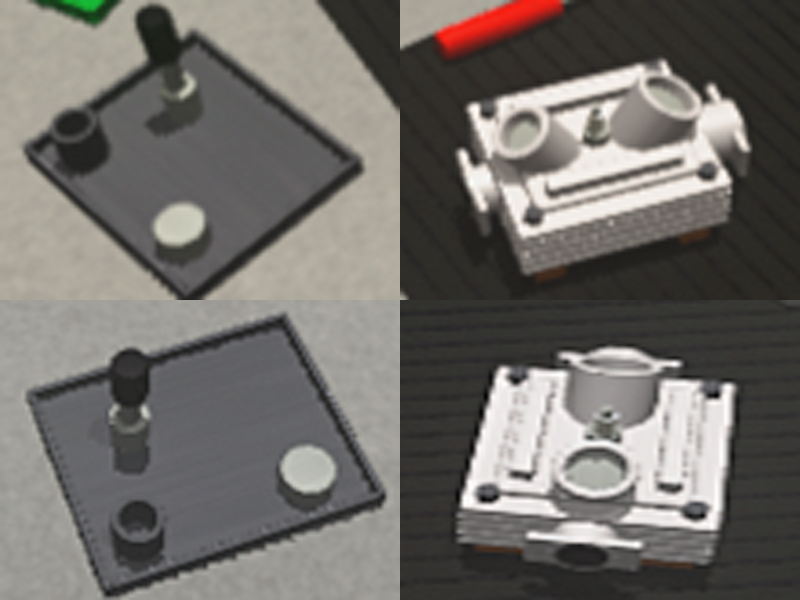

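The crops show the pusher standing alone near the tray's far-left corner. Both bores are visible: inlet rim in scene at about (270,208), exhaust rim in scene at about (232,218) and in side at about (286,219).

```bash
python3 - <<'E'
from h import *
np.set_printoptions(precision=4,suppress=True)
print("pusher top",two(ray("scene",133,229.5),ray("side",255.75,308.8)))
print("exh rim",two(ray("scene",232,218.2),ray("side",286.4,218.8)),plane("scene",232,218.2,.099),plane("side",286.4,218.8,.099))
print("inl rim",plane("scene",270.35,208.3,.099),plane("side",245+212/400*85,165+60/300*95,.099))
# tappet discs: flat patches inside rims, fit plane to scene depth
for n,u,v in(("scene",231.5,218.5),("scene",271,207.5),("side",286.4,219.5)):
    f=np.load(n+"0.npz");C=cloud(n,f["d"])[int(v)-2:int(v)+4,int(u)-3:int(u)+4].reshape(-1,3)
    c=np.median(C,0);w=np.linalg.svd(C-c)[2][2];print(n,u,v,c,w*np.sign(w[2]))
s=ctrl.get_state();M=R.from_quat(s["tcp_rot"]);print(M.inv().apply(np.array([.4685,-.3117,.25])-s["eef_pos"])*100)
E
```

```text
pusher top (array([ 0.4695, -0.3099,  0.1038]), np.float64(0.002378249085951272))
exh rim (array([ 0.5607, -0.0987,  0.0926]), np.float64(0.0012236399228480494)) [ 0.5659 -0.1021  0.099 ] [ 0.5594 -0.1029  0.099 ]
inl rim [ 0.5915 -0.0082  0.099 ] [ 0.5845 -0.0002  0.099 ]
scene 231.5 218.5 [ 0.5556 -0.0996  0.0869] [-0.2575 -0.4179  0.8712]
scene 271 207.5 [0.5808 0.0025 0.0862] [-0.6223  0.4043  0.6703]
side 286.4 219.5 [ 0.5599 -0.0962  0.0894] [-0.14   -0.4845  0.8635]
[ 38.2197 -26.1551  -5.4673]
```

```bash
python3 -m crank '[[3,-2,-5.5,0,0,0],[7,-5,-5.5,0,0,0],[11,-7.5,-5.5,0,0,0],[15,-10,-5.5,0,0,0],[19,-13,-5.5,0,0,0],[23,-16,-5.5,0,0,0],[27,-19,-5.5,0,0,0],[31,-22,-5.5,0,0,0],[35,-24,-5.5,0,0,0],[38.2,-26.2,-5.5,0,0,0]]' 1 && python3 -m crank '[[0,0,0,0,0,0],[0,0,0,0,0,0],[0,0,0,0,0,0]]'; python3 - <<'E'
from h import *
s=ctrl.get_state();i=ctrl.camera_info("wrist");p,d=ctrl.read_camera("wrist");print(s["eef_pos"],s["tcp_rot"],s["qpos"],i)
cv2.imwrite("pics/w1.png",p);np.savez("w1.npz",p=p,d=d,o=i["origin"],q=i["orientation"],K=i["K"])
E
```

```text
time: 1.1
eef_pos: [0.4696, -0.3095, 0.2506]
tcp_rot: [0.993, 0.119, 0.0, -0.0]
contact_force: [0.8, -0.5, -0.1]
opening: 0.999
finger_force: 0.0
time: 1.4
eef_pos: [0.4676, -0.3124, 0.2505]
tcp_rot: [0.993, 0.118, -0.0, -0.0]
contact_force: [0.1, -0.2, -0.1]
opening: 0.998
finger_force: 0.0
[ 0.46759968 -0.312416    0.2505465 ] [ 9.93046102e-01  1.17725488e-01 -3.73860076e-04 -9.42016969e-05] [-7.69173934e-01  6.71817605e-05  1.79617081e+00 -4.72596278e-04
  1.34597302e+00  5.65729615e-01] {'K': array([[297.31863964,   0.        , 256.91484753],
       [  0.        , 297.31863964, 196.25079741],
       [  0.        ,   0.        ,   1.        ]]), 'origin': array([ 0.53408859, -0.29753432,  0.42761169]), 'orientation': array([ 0.77789314, -0.61315117, -0.08497781,  0.10819739])}
```

View pics/w1.png

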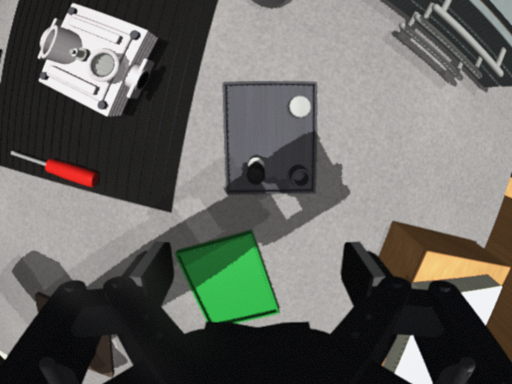

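The wrist view shows the pusher at about (256,172), the sleeve at (299,174) and the spare tappet at (299,106). The exhaust rim is at (105,66) and the inlet bore at (62,42).

```bash
cat >> h.py <<'E'
def wray(f,u,v):
    K=f["K"];x=(np.asarray(u,float)-K[0,2])/K[0,0];y=(np.asarray(v,float)-K[1,2])/K[1,1];t=np.hypot(x,y)+1e-9
    r=np.stack([np.sin(t)*x/t,np.sin(t)*y/t,np.cos(t)],-1);return r@R.from_quat(f["q"]).as_matrix().T
def wcloud(f):
    d=f["d"];v,u=np.mgrid[:d.shape[0],:d.shape[1]];r=wray(f,u,v);z=R.from_quat(f["q"]).as_matrix()[:,2]
    return f["o"]+r*(d/(r@z))[...,None]
E
python3 - <<'E'
from h import *
np.set_printoptions(precision=4,suppress=True)
f=np.load("w1.npz");C=wcloud(f)
q=C[150:190,230:280].reshape(-1,3)
for lo,hi in((.098,.112),(.06,.112),(.022,.04)):
    m=q[(q[:,2]>lo)&(q[:,2]<hi)];print(len(m),m.mean(0),m.min(0),m.max(0))
g=f["p"][150:190,235:278].max(2);mk=(g<35).astype(np.uint8);c=max(cv2.findContours(mk,0,2)[0],key=cv2.contourArea);print(cv2.boundingRect(c),cv2.minEnclosingCircle(c))
def pl(u,v,z):
    r=wray(f,u,v);return f["o"]+r*(z-f["o"][2])/r[2]
print(pl(256,174,.106),pl(105,66,.099),pl(60,42,.099))
for b in((20,15,85,65),(85,45,125,85)):
    q=C[b[1]:b[3],b[0]:b[2]].reshape(-1,3);m=q[q[:,2]>.095];print(b,len(m),m.mean(0),m.min(0),m.max(0))
q=C[75:200,215:325].reshape(-1,3);m=q[(q[:,2]>.012)&(q[:,2]<.02)];print(cv2.minAreaRect(m[:,:2].astype(np.float32)))
E
```

```text
271 [ 0.4683 -0.3115  0.1045] [ 0.4579 -0.3218  0.0982] [ 0.4776 -0.3014  0.1073]
337 [ 0.4697 -0.3111  0.1003] [ 0.4579 -0.3218  0.0702] [ 0.4779 -0.3012  0.1073]
87 [ 0.4736 -0.3105  0.0322] [ 0.465  -0.322   0.0226] [ 0.4783 -0.301   0.0368]
(11, 13, 19, 22) ((20.84328269958496, 23.470149993896484), 10.690070152282715)
[ 0.4701 -0.312   0.106 ] [ 0.5577 -0.1067  0.099 ] [ 0.584 -0.027  0.099]
(20, 15, 85, 65) 473 [ 0.5784 -0.0362  0.1141] [ 0.5341 -0.2975  0.0951] [0.6076 0.006  0.4276]
(85, 45, 125, 85) 303 [ 0.5603 -0.0989  0.1094] [ 0.5341 -0.2975  0.095 ] [ 0.5803 -0.0829  0.4276]
((0.5064640045166016, -0.32389047741889954), (0.1605636030435562, 0.13101360201835632), 14.5499849319458)
```

```bash
python3 -m crank '[[0,-0.1,4,0,0,0],[0,-0.1,8,0,0,0],[0,-0.1,12,0,0,0],[0,-0.1,15,0,0,0],[0,-0.1,17,0,0,0],[0,-0.1,18.4,0,0,0],[0,-0.1,18.4,0,0,0],[0,-0.1,18.4,0,0,0]]' && python3 -m crank '[[0,0,0,0,0,0],[0,0,0,0,0,0],[0,0,0,0,0,0],[0,0,0,0,0,0],[0,0,0,0,0,0],[0,0,0,0,0,0],[0,0,0,0,0,0]]' 0 70
```

```text
time: 2.25
eef_pos: [0.4681, -0.3119, 0.0677]
tcp_rot: [0.993, 0.118, 0.0, 0.0]
contact_force: [-0.3, -1.3, -0.2]
opening: 0.999
finger_force: 0.0
time: 2.95
eef_pos: [0.4685, -0.3112, 0.0677]
tcp_rot: [0.993, 0.118, 0.0, 0.0]
contact_force: [0.9, 1.1, 4.8]
opening: 0.166
finger_force: 68.4
```

```bash
python3 -m crank '[[0,0,-3,0,0,0],[0,0,-7,0,0,0],[0,0,-11,0,0,0],[0,0,-15,0,0,0],[2,-4,-18,0,0,0],[4,-8.5,-20,0,0,0],[6,-13,-20,0,0,0],[8,-17,-20,0,0,0],[9,-19.5,-20,0,0,0],[9,-19.5,-20,0,0,0]]' && python3 -m crank '[[0,0,0,0,0,0],[0,0,0,0,0,0]]'; python3 - <<'E'
from h import *
s=ctrl.get_state();i=ctrl.camera_info("wrist");p,d=ctrl.read_camera("wrist");print(s["eef_pos"],s["tcp_rot"],s["qpos"])
np.savez("w2.npz",p=p,d=d,o=i["origin"],q=i["orientation"],K=i["K"])
cv2.imwrite("pics/w2.png",cv2.resize(p,(768,576),interpolation=cv2.INTER_CUBIC))
E
```

```text
time: 3.95
eef_pos: [0.5095, -0.0966, 0.2658]
tcp_rot: [0.993, 0.121, -0.001, -0.001]
contact_force: [0.6, -0.1, -1.7]
opening: 0.165
finger_force: 68.6
time: 4.15
eef_pos: [0.5094, -0.1009, 0.2662]
tcp_rot: [0.993, 0.118, -0.001, -0.0]
contact_force: [-0.6, -0.1, -1.1]
opening: 0.166
finger_force: 68.6
[ 0.50941263 -0.10092107  0.26618764] [ 9.93047299e-01  1.17714417e-01 -6.10542827e-04 -6.73661129e-05] [-3.90852174e-01 -1.09042509e-01  1.87240178e+00 -4.86086065e-04
  1.37936543e+00  9.44060901e-01]
```

View pics/w2.png

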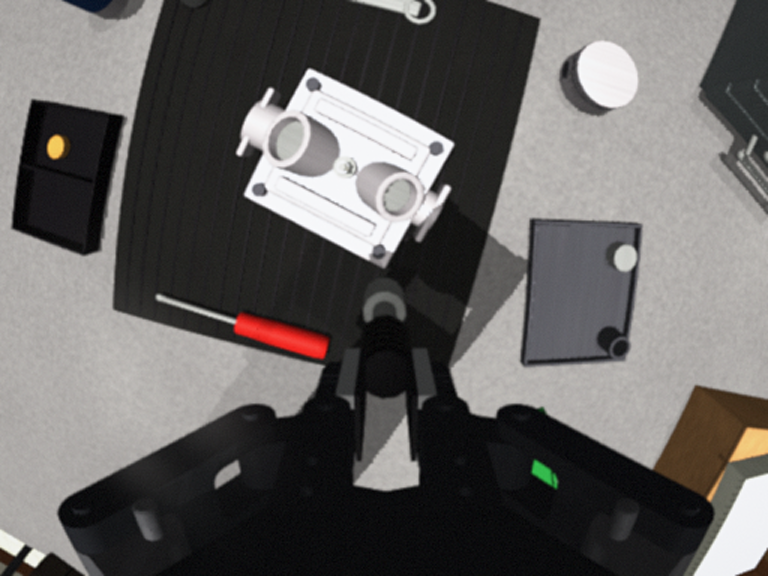

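The wrist view shows the pusher squarely in the grip. In full-resolution pixels the inlet rim is near (193,92) and the exhaust rim near (267,131). Next I fit the rims from the depth cloud.

```bash
cat > rim.py <<'E'
from h import *
np.set_printoptions(precision=4,suppress=True)
f=np.load("w2.npz");W=wcloud(f)
S=[np.load(n+"0.npz") for n in("scene","side")]
CL={"wrist":W.reshape(-1,3),"scene":cloud("scene",S[0]["d"]).reshape(-1,3),"side":cloud("side",S[1]["d"]).reshape(-1,3)}
def pl(u,v,z):
    r=wray(f,u,v);return f["o"]+r*(z-f["o"][2])/r[2]
A,B=pl(193.3,92,.099),pl(266.7,130.7,.099);print("rims by ray",A,B,"yaw of line",np.degrees(np.arctan2(*(A-B)[1::-1])))
m=CL["wrist"];m=m[(m[:,2]>.05)&(m[:,2]<.12)&(np.hypot(m[:,0]-.575,m[:,1]+.05)<.12)]
print(cv2.minAreaRect(m[:,:2].astype(np.float32)))
yaw=np.radians(-15)
for name,c0,sg,ri in(("inlet",A,1,.018),("exhaust",B,-1,.015)):
    ax=R.from_euler("z",yaw).apply([0,sg*.5,np.sqrt(.75)]);e1=R.from_euler("z",yaw).apply([1,0,0]);e2=np.cross(ax,e1)
    for k,q in CL.items():
        c=c0.copy()
        for _ in range(8):
            D=q-c;a,x,y=D@ax,D@e1,D@e2;r=np.hypot(x,y)
            g=(abs(a)<.004)&(r>ri-.004)&(r<ri+.010)
            if g.sum()<8: break
            h=np.median(a[g]); # outer/inner mid circle radius
            s=np.linalg.lstsq(np.c_[2*x[g],2*y[g],np.ones(g.sum())],x[g]**2+y[g]**2,rcond=None)[0]
            c=c+.7*(e1*s[0]+e2*s[1])+ax*h
        t=q[(a>-.014)&(a<-.006)&(r<ri-.002)]
        n=np.linalg.svd(t-t.mean(0))[2][2] if len(t)>9 else np.zeros(3)
        print(name,k,"rim",c,g.sum(),"R",np.sqrt(s[2]+s[0]**2+s[1]**2),"disc depth",np.median((t-c)@ax) if len(t) else 0,len(t),"n",n*np.sign(n[2]))
E
python3 rim.py
```

```text
rims by ray [ 0.5855 -0.0084  0.099 ] [ 0.5599 -0.1017  0.099 ] yaw of line 74.64133976431155
((0.5732285976409912, -0.04834067076444626), (0.1877257525920868, 0.12523654103279114), 75.17594909667969)
inlet wrist rim [ 0.5848 -0.0052  0.0989] 556 R 0.020925083694825368 disc depth -0.00949827160825563 295 n [0.1223 0.4829 0.8671]
inlet scene rim [ 0.5877 -0.0052  0.0978] 117 R 0.021203308336904255 disc depth -0.008607630658619851 30 n [0.1352 0.4915 0.8603]
inlet side rim [ 0.5844 -0.0058  0.0979] 108 R 0.02100983767344458 disc depth 0 0 n [0. 0. 0.]
exhaust wrist rim [ 0.5595 -0.1008  0.0989] 471 R 0.01787225660011593 disc depth -0.009540359849309643 259 n [-0.113  -0.4678  0.8766]
exhaust scene rim [ 0.562  -0.1012  0.0979] 113 R 0.017967572574910922 disc depth -0.00911372314783818 45 n [-0.2177 -0.4478  0.8672]
exhaust side rim [ 0.5588 -0.1007  0.0972] 137 R 0.017921280256721142 disc depth -0.009707864106698962 101 n [-0.1067 -0.4972  0.861 ]
```

```bash
cat > go.py <<'E'
import sys
from h import *
np.set_printoptions(precision=3,suppress=True)
RIM={"i":np.array([.585,-.0053,.0986]),"e":np.array([.5597,-.1009,.0985])}
L=.0637
def ax(k): return R.from_euler("z",-15,degrees=True).apply([0,.5 if k=="i" else -.5,np.sqrt(.75)])
def rel(k,*ss):
    s=ctrl.get_state();p=s["eef_pos"];M=R.from_quat(s["tcp_rot"]);a=ax(k)
    z=M.as_matrix()[:,2];w=np.cross(z,-a);th=np.arctan2(np.linalg.norm(w),-z@a)
    rv=w/max(np.linalg.norm(w),1e-9)*th
    print("turn (tool)",M.inv().apply(rv),"F",s["contact_force"],"q",s["qpos"])
    for x in ss: print(x,"shift cm",M.inv().apply(RIM[k]+a*(x+L)-p)*100)
    foot=p+z*L-RIM[k];print("foot rel. rim: along",foot@a,"lateral",foot-a*(foot@a))
if __name__=="__main__": rel(sys.argv[1],*map(float,sys.argv[2:]))
E
python3 go.py i .06 .025
```

```text
turn (tool) [-0.46  -0.249 -0.   ] F [-0.511  0.503 -1.041] q [-0.391 -0.109  1.872 -0.     1.379  0.944]
0.06 shift cm [ 12.538 -13.001   6.052]
0.025 shift cm [ 11.706 -11.462   9.083]
foot rel. rim: along 0.03398716337292122 lateral [-0.08  -0.112  0.075]
```

```bash
python3 -m crank '[[2.5,-2.6,0,-0.08,-0.04,0],[5,-5.2,0,-0.16,-0.08,0],[7.5,-7.8,1,-0.24,-0.13,0],[10,-10.4,2,-0.32,-0.17,0],[12,-12.5,3,-0.4,-0.21,0],[12.5,-13,4.5,-0.46,-0.249,0],[12.5,-13,6,-0.46,-0.249,0],[12.5,-13,6,-0.46,-0.249,0],[12.5,-13,6,-0.46,-0.249,0]]' && python3 go.py i .02 .003
```

```text
time: 5.1
eef_pos: [0.6006, 0.0538, 0.207]
tcp_rot: [0.959, 0.113, -0.096, 0.24]
contact_force: [-0.0, -0.5, -1.2]
opening: 0.163
finger_force: 68.7
turn (tool) [-0.001 -0.    -0.   ] F [-0.047 -0.452 -1.162] q [ 0.139  0.287  1.626 -0.481  1.464  1.585]
0.02 shift cm [ 0.076 -0.096  4.071]
0.003 shift cm [ 0.076 -0.095  5.771]
foot rel. rim: along 0.06071356740191912 lateral [-0.    -0.001  0.001]
```

Well aligned. Next I go near the rim and look at where the actual foot is, with all cameras.

```bash
python3 -m crank '[[0,0,1.5,0,0,0],[0.1,-0.1,3.5,0,0,0],[0.1,-0.1,5,0,0,0],[0.1,-0.1,5.5,0,0,0],[0.1,-0.1,5.5,0,0,0]]' && python3 - <<'E'
from go import *
import go
s=ctrl.get_state();i=ctrl.camera_info("wrist");T=[]
for n in("wrist","scene","side"):
    p,d=ctrl.read_camera(n)
    if n=="wrist":
        np.savez("w3.npz",p=p,d=d,o=i["origin"],q=i["orientation"],K=i["K"]);q=wcloud(np.load("w3.npz"))
    else: q=cloud(n,d)
    q=q.reshape(-1,3);M=R.from_quat(s["tcp_rot"]).as_matrix();t=(q-s["eef_pos"])@M
    T.append(p)
    for lo,hi,rr in((.026,.06,.016),(.004,.028,.010)):
        m=t[(t[:,2]>lo)&(t[:,2]<hi)&(np.hypot(t[:,0],t[:,1])<rr)]
        if len(m)>8:
            c=np.linalg.lstsq(np.c_[2*m[:,:2],np.ones(len(m))],(m[:,:2]**2).sum(1),rcond=None)[0];print(n,lo,len(m),"tool-frame centre mm",c[:2]*1e3,"R",np.sqrt(c[2]+c[:2]@c[:2])*1e3, "zmax",m[:,2].max())
rel("i",-.010,-.020)
a=T[0][60:300,130:370];b=T[1][150:250,215:315];c=T[2][130:230,240:340]
cv2.imwrite("pics/c3.png",np.hstack([cv2.resize(x,(266,266),interpolation=cv2.INTER_CUBIC) for x in(a,b,c)]))
E
```

```text
time: 5.6
eef_pos: [0.5938, 0.029, 0.158]
tcp_rot: [0.959, 0.114, -0.096, 0.24]
contact_force: [0.2, -0.6, -1.2]
opening: 0.164
finger_force: 68.7
wrist 0.026 557 tool-frame centre mm [ 2.842 -0.497] R 8.352530973588886 zmax 0.0599770928585328
wrist 0.004 104 tool-frame centre mm [ 0.899 -0.237] R 5.748451669954516 zmax 0.027320527012037826
scene 0.026 112 tool-frame centre mm [4.193 2.418] R 8.336793876145425 zmax 0.05937003724578882
scene 0.004 45 tool-frame centre mm [3.495 3.021] R 4.156130084877172 zmax 0.027677310057629235
side 0.026 123 tool-frame centre mm [1.295 0.773] R 8.347164809916686 zmax 0.05970661547078873
side 0.004 51 tool-frame centre mm [0.742 0.79 ] R 4.457572018937635 zmax 0.027778601239646664
turn (tool) [ 0.    -0.003 -0.   ] F [-0.444  0.197 -1.37 ] q [ 0.104  0.305  1.694 -0.497  1.37   1.596]
-0.01 shift cm [-0.123  0.083  1.762]
-0.02 shift cm [-0.126  0.082  2.762]
foot rel. rim: along 0.007627667154288173 lateral [ 0.001  0.001 -0.001]
```

View pics/c3.png

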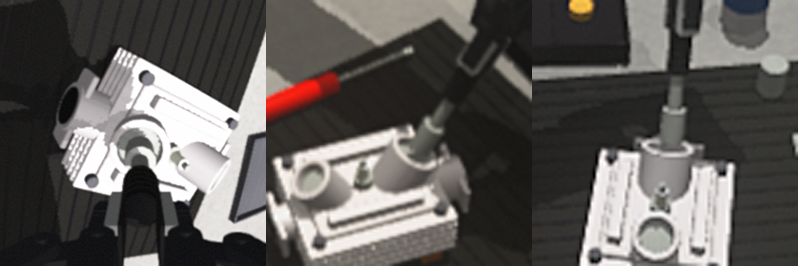

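Left: the foot is centred over the inlet bore (inset about (140,150)). Middle and right: the pusher is in line with the inlet bore, just above its rim. Inserting.

```bash
python3 -m crank '[[-0.1,0.1,0.4,0,0,0],[-0.1,0.1,0.8,0,0,0],[-0.1,0.1,1.2,0,0,0],[-0.1,0.1,1.6,0,0,0],[-0.1,0.1,1.9,0,0,0],[-0.1,0.1,2.2,0,0,0],[-0.1,0.1,2.5,0,0,0],[-0.1,0.1,2.6,0,0,0],[-0.1,0.1,2.6,0,0,0]]' && python3 go.py i -.0190
```

```text
time: 6.65
eef_pos: [0.5923, 0.0175, 0.1392]
tcp_rot: [0.96, 0.114, -0.093, 0.24]
contact_force: [1.5, 5.3, 7.2]
opening: 0.168
finger_force: 70.7
turn (tool) [ 0.    -0.007  0.   ] F [1.529 5.332 7.175] q [ 0.085  0.312  1.725 -0.506  1.324  1.6  ]
-0.019 shift cm [-0.12  -0.023  0.238]
foot rel. rim: along -0.016609277652851393 lateral [ 0.002  0.    -0.   ]
```

```bash
python3 -m crank '[[-0.1,0,0.15,0,0,0],[-0.1,0,0.3,0,0,0],[-0.1,0,0.3,0,0,0]]' && python3 go.py i -.0190
```

```text
time: 6.95
eef_pos: [0.5927, 0.0169, 0.1392]
tcp_rot: [0.96, 0.114, -0.09, 0.24]
contact_force: [2.3, 11.0, 13.3]
opening: 0.162
finger_force: 71.8
turn (tool) [ 0.    -0.012 -0.   ] F [ 2.32  11.047 13.3  ] q [ 0.084  0.31   1.727 -0.506  1.319  1.601]
-0.019 shift cm [-0.153 -0.086  0.22 ]
foot rel. rim: along -0.016781691891240846 lateral [ 0.002 -0.    -0.   ]
```

```bash
python3 -m crank '[[-0.1,0,0.1,0,0,0],[-0.1,0,0.2,0,0,0],[-0.1,0,0.2,0,0,0]]' && python3 - <<'E'
from go import *
s=ctrl.get_state();i=ctrl.camera_info("wrist");T=[]
for n in("wrist","scene","side"):
    p,d=ctrl.read_camera(n)
    if n=="wrist":
        np.savez("w4.npz",p=p,d=d,o=i["origin"],q=i["orientation"],K=i["K"]);q=wcloud(np.load("w4.npz"))
    else: q=cloud(n,d)
    T.append(p);q=q.reshape(-1,3);a=ax("i");t=q-RIM["i"];h=t@a;M=R.from_quat(s["tcp_rot"]).as_matrix();r=np.hypot(*((q-s["eef_pos"])@M)[:,:2].T)
    # foot's upper shoulder: annulus 7..10.5 mm about the tool axis
    m=(r>.0065)&(r<.0105)&(h>-.005)&(h<.03);print(n,"shoulder above rim",m.sum(),np.percentile(h[m],[50,75,90,97]) if m.sum() else 0, np.histogram(h[m],bins=np.arange(0,.031,.003))[0])
rel("i",-.019)
a=T[0][100:260,180:340];b=T[1][170:240,225:295];c=T[2][150:220,250:320]
cv2.imwrite("pics/c4.png",np.hstack([cv2.resize(x,(266,266),interpolation=cv2.INTER_CUBIC) for x in(a,b,c)]))
E
```

```text
time: 7.25
eef_pos: [0.5928, 0.0164, 0.1394]
tcp_rot: [0.96, 0.114, -0.088, 0.24]
contact_force: [2.4, 12.3, 16.7]
opening: 0.165
finger_force: 72.5
wrist shoulder above rim 293 [0.012 0.012 0.013 0.022] [ 13  15  15 104 100   4   4   5   3   3]
scene shoulder above rim 45 [0.007 0.012 0.013 0.021] [5 6 7 8 7 0 1 1 0 1]
side shoulder above rim 51 [0.006 0.011 0.012 0.021] [ 9  9  8 13  3  0  0  0  0  2]
turn (tool) [ 0.    -0.015 -0.   ] F [ 2.338 12.8   15.283] q [ 0.083  0.307  1.73  -0.506  1.315  1.601]
-0.019 shift cm [-0.146 -0.129  0.206]
foot rel. rim: along -0.01690992684435586 lateral [ 0.003 -0.001  0.   ]
```

View pics/c4.png

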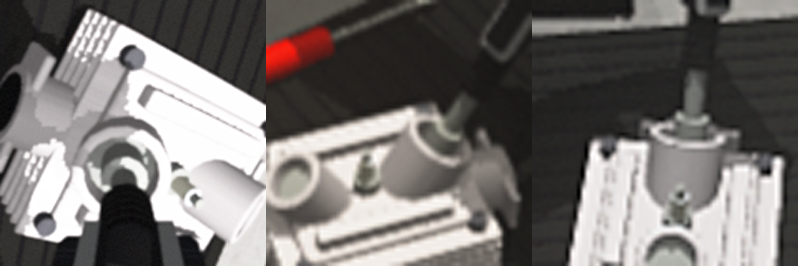

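The foot has sunk into the bore. Its shoulder is 11–12 mm above the rim, the force is about 20 N and it no longer moves further in, so the valve is at its stop. Hold a bit, then withdraw along the axis.

```bash
python3 -m crank '[[0,0,0,0,0,0],[0,0,0,0,0,0],[0,0,0,0,0,0],[0,0,0,0,0,0],[0,0,0,0,0,0],[0,0,-0.7,0,0,0],[0,0,-1.5,0,0,0],[0,0,-2.5,0,0,0],[0,0,-4,0,0,0],[0,0,-6,0,0,0]]' && python3 -m crank '[[0,0,-3,0,0,0],[0,0,-5,0,0,0],[0,0,-5,0,0,0]]' && python3 go.py e .06 .008
```

```text
time: 8.4
eef_pos: [0.5941, 0.0423, 0.1835]
tcp_rot: [0.959, 0.114, -0.098, 0.24]
contact_force: [0.3, 0.4, -1.1]
opening: 0.165
finger_force: 68.6
time: 8.7
eef_pos: [0.6035, 0.0677, 0.2312]
tcp_rot: [0.959, 0.114, -0.093, 0.24]
contact_force: [-0.9, -0.2, -1.2]
opening: 0.165
finger_force: 68.7
turn (tool) [ 0.92   0.495 -0.   ] F [-0.946 -0.162 -1.206] q [ 0.16   0.279  1.59  -0.475  1.505  1.582]
0.06 shift cm [-9.1   16.901 13.975]
0.008 shift cm [-6.969 12.941 16.585]
foot rel. rim: along -0.0041529023034347495 lateral [0.035 0.136 0.081]
```

```bash
python3 -m crank '[[-1,1.9,1.55,0.1,0.055,0],[-2,3.8,3.1,0.2,0.11,0],[-3,5.7,4.65,0.3,0.165,0],[-4,7.6,6.2,0.41,0.22,0],[-5,9.5,7.8,0.51,0.275,0],[-6.2,11.4,9.3,0.61,0.33,0],[-7.2,13.3,10.9,0.71,0.385,0],[-8.1,15.2,12.4,0.82,0.44,0],[-9.1,16.9,14,0.92,0.495,0],[-9.1,16.9,14,0.92,0.495,0]]' && python3 -m crank '[[0,0,0,0,0,0],[0,0,0,0,0,0]]' && python3 go.py e .008
```

```text
time: 9.7
eef_pos: [0.5382, -0.1666, 0.198]
tcp_rot: [0.96, 0.109, 0.091, -0.242]
contact_force: [0.8, -0.2, -2.3]
opening: 0.164
finger_force: 68.8
time: 9.9
eef_pos: [0.5414, -0.161, 0.2021]
tcp_rot: [0.959, 0.114, 0.093, -0.24]
contact_force: [0.4, 0.6, -1.6]
opening: 0.162
finger_force: 68.8
turn (tool) [-0.     0.005 -0.   ] F [ 0.399  0.637 -1.643] q [-0.705  0.123  1.827  0.468  1.453  0.511]
0.008 shift cm [ 0.339 -0.117  4.942]
foot rel. rim: along 0.05743738736188247 lateral [-0.003 -0.002 -0.001]
```

```bash
python3 -m crank '[[0.3,-0.1,1.5,0,0,0],[0.3,-0.1,3.5,0,0,0],[0.3,-0.1,4.5,0,0,0],[0.3,-0.1,4.9,0,0,0],[0.3,-0.1,4.9,0,0,0],[0.3,-0.1,4.9,0,0,0]]' && python3 - <<'E'
from go import *
from scipy.optimize import least_squares
s=ctrl.get_state();i=ctrl.camera_info("wrist");T=[]
for n in("wrist","scene","side"):
    p,d=ctrl.read_camera(n)
    if n=="wrist":
        np.savez("w5.npz",p=p,d=d,o=i["origin"],q=i["orientation"],K=i["K"]);q=wcloud(np.load("w5.npz"))
    else: q=cloud(n,d)
    T.append(p);q=q.reshape(-1,3);M=R.from_quat(s["tcp_rot"]).as_matrix();t=(q-s["eef_pos"])@M
    for lo,hi,rr,r0 in((.037,.054,.0155,.011),(.006,.03,.010,.006)):
        m=t[(t[:,2]>lo)&(t[:,2]<hi)&(np.hypot(t[:,0],t[:,1])<rr)]
        f=least_squares(lambda c:np.hypot(m[:,0]-c[0],m[:,1]-c[1])-r0,[0,0],loss="soft_l1",f_scale=.001);print(n,lo,len(m),"centre mm (tool)",f.x*1e3)
    m=t[(np.hypot(t[:,0],t[:,1])<.0105)&(t[:,2]<.08)&(t[:,2]>.02)];print("z hist 1mm from 20:",np.histogram(m[:,2]*1e3,np.arange(26,72,2))[0])
rel("e",-.010,-.019)
a=T[0][60:280,150:370];b=T[1][170:240,195:265];c=T[2][180:260,245:325]
cv2.imwrite("pics/c5.png",np.hstack([cv2.resize(x,(266,266),interpolation=cv2.INTER_CUBIC) for x in(a,b,c)]))
E
```

```text
time: 10.5
eef_pos: [0.551, -0.1367, 0.1621]
tcp_rot: [0.959, 0.114, 0.094, -0.24]
contact_force: [-0.4, -0.4, -1.0]
opening: 0.166
finger_force: 68.8
wrist 0.037 133 centre mm (tool) [-3.216  1.362]
wrist 0.006 103 centre mm (tool) [-2.311  1.329]
z hist 1mm from 20: [ 13  11  10 146 119  18  16  13  13  16  12  15  15  13  11  12  13  13
   6   0   0   0]
scene 0.037 44 centre mm (tool) [-1.926  2.122]
scene 0.006 39 centre mm (tool) [-1.131  1.743]
z hist 1mm from 20: [ 4  3  4 10 17  6  0  4  3  4  2  5  2  3  4  5  3  3  4  1  0  0]
side 0.037 0 centre mm (tool) [0. 0.]
side 0.006 0 centre mm (tool) [0. 0.]
z hist 1mm from 20: [0 0 0 0 0 0 0 0 0 0 0 0 0 0 0 0 0 0 0 0 0 0]
turn (tool) [ 0.001  0.003 -0.   ] F [ 0.665 -0.391 -1.073] q [-0.663  0.155  1.868  0.486  1.367  0.511]
-0.01 shift cm [-0.054 -0.092  2.022]
-0.019 shift cm [-0.052 -0.093  2.922]
foot rel. rim: along 0.010216352425606713 lateral [ 0.001 -0.001 -0.   ]
```

View pics/c5.png

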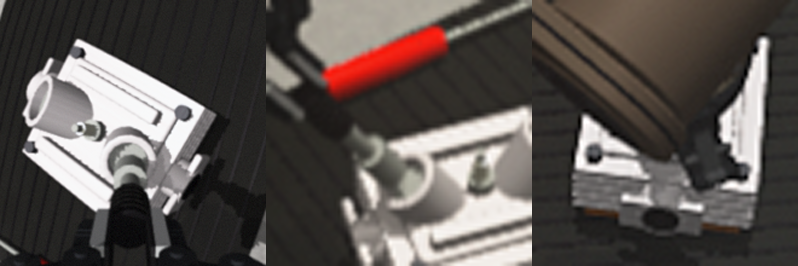

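The foot is just above the exhaust rim (left inset (130,160)). I check its centring against the rim within the same wrist frame.

```bash
python3 - <<'E'
from go import *
from scipy.optimize import least_squares
q=wcloud(np.load("w5.npz")).reshape(-1,3);a=ax("e");e1=R.from_euler("z",-15,degrees=True).apply([1,0,0]);e2=np.cross(a,e1)
s=ctrl.get_state();M=R.from_quat(s["tcp_rot"]);Z=-M.as_matrix()[:,2]
D=q-RIM["e"];h,x,y=D@a,D@e1,D@e2;r=np.hypot(x,y)
# rim face annulus (inner 15, outer 21), circle through its outer edge: use face points, mean radius fit
g=(abs(h)<.0025)&(r>.0135)&(r<.0225);print(g.sum(),"face h",np.median(h[g]),"angles",np.histogram(np.degrees(np.arctan2(y[g],x[g])),np.arange(-180,181,45))[0])
f=least_squares(lambda c:np.maximum(np.abs(np.hypot(x[g]-c[0],y[g]-c[1])-.018)-.0025,0)*1e3,[0,0]);print("rim centre mm",f.x*1e3)
# outer wall of the boss
w=(h<-.003)&(h>-.015)&(r>.018)&(r<.024)
f2=least_squares(lambda c:np.hypot(x[w]-c[0],y[w]-c[1])-.021,[0,0],loss="soft_l1",f_scale=.001);print("boss wall mm",w.sum(),f2.x*1e3)
for lo,hi,r0 in((.013,.034,.011),(.042,.066,.006)):
    m=(h>lo)&(h<hi)&(r<r0+.006);k=least_squares(lambda c:np.hypot(x[m]-c[0],y[m]-c[1])-r0,[0,0],loss="soft_l1",f_scale=.001);print("h",lo,m.sum(),"pusher centre mm",k.x*1e3)
print("e1,e2 in tool",M.inv().apply(e1),M.inv().apply(e2))
E
```

```text
634 face h 0.0004044889558430531 angles [  0  26 105 108 108 105 100  82]
rim centre mm [-0.613 -0.839]
boss wall mm 97 [-0.99  -1.034]
h 0.013 153 pusher centre mm [-1.563 -3.01 ]
h 0.042 111 pusher centre mm [-0.639 -2.423]
e1,e2 in tool [ 0.879  0.477 -0.002] [ 0.477 -0.879 -0.003]
```

```bash
python3 -m crank '[[0.2,-0.1,0,0,0,0],[0.2,-0.15,0.5,0,0,0],[0.2,-0.15,1,0,0,0],[0.2,-0.15,1.5,0,0,0],[0.2,-0.15,2,0,0,0],[0.2,-0.15,2.4,0,0,0],[0.2,-0.15,2.8,0,0,0],[0.2,-0.15,3.1,0,0,0],[0.2,-0.15,3.35,0,0,0],[0.2,-0.15,3.35,0,0,0]]' && python3 go.py e -.019 && python3 -m crank '[[0,0,0,0,0,0],[0,0,0,0,0,0]]'
```

```text
time: 11.65
eef_pos: [0.5593, -0.1223, 0.1389]
tcp_rot: [0.96, 0.114, 0.098, -0.237]
contact_force: [-3.8, -6.2, 15.1]
opening: 0.169
finger_force: 72.0
turn (tool) [ 0.007 -0.002  0.   ] F [-3.762 -6.215 15.136] q [-0.634  0.179  1.887  0.501  1.31   0.51 ]
-0.019 shift cm [-0.562 -0.052  0.061]
foot rel. rim: along -0.018371080330748146 lateral [0.006 0.    0.001]
time: 11.85
eef_pos: [0.5592, -0.1222, 0.1389]
tcp_rot: [0.96, 0.114, 0.098, -0.237]
contact_force: [-3.3, -7.3, 15.2]
opening: 0.169
finger_force: 71.9
```

```bash
cat > chk.py <<'E'
from go import *
from scipy.optimize import least_squares
s=ctrl.get_state();i=ctrl.camera_info("wrist");p,d=ctrl.read_camera("wrist")
f=dict(p=p,d=d,o=i["origin"],q=i["orientation"],K=i["K"]);np.savez("w6.npz",**f)
q=wcloud(f).reshape(-1,3);a=ax("e");e1=R.from_euler("z",-15,degrees=True).apply([1,0,0]);e2=np.cross(a,e1)
D=q-RIM["e"];h,x,y=D@a,D@e1,D@e2;r=np.hypot(x,y)
g=(abs(h)<.0025)&(r>.0135)&(r<.0225);c=least_squares(lambda c:np.maximum(np.abs(np.hypot(x[g]-c[0],y[g]-c[1])-.018)-.0025,0)*1e3,[0,0]).x;print("face h",np.median(h[g]),"rim",c*1e3)
P=[]
for lo,hi,r0 in((.003,.010,.011),(.016,.038,.006)):
    m=(h>lo)&(h<hi)&(r<r0+.007);k=least_squares(lambda c:np.hypot(x[m]-c[0],y[m]-c[1])-r0,[0,0],loss="soft_l1",f_scale=.001);print("h",lo,m.sum(),"centre rel rim mm",(k.x-c)*1e3);P.append(k.x)
m=(np.hypot(x-P[0][0],y-P[0][1])<.0102)&(np.hypot(x-P[1][0],y-P[1][1])>.0068)&(h>0)&(h<.03);print("shoulder h hist mm",np.histogram(h[m]*1e3,np.arange(0,26,1))[0])
rel("e",-.019)
E
python3 chk.py
```

```text
face h 0.0004224516054872478 rim [-0.559 -0.849]
h 0.003 60 centre rel rim mm [ 0.277 -0.232]
h 0.016 73 centre rel rim mm [1.635 0.421]
shoulder h hist mm [ 0  0  0  0  0  0  0  0  0  2 20 71 51  2  0  0  0  0  0  0  0  0  0  0
  0]
turn (tool) [ 0.007 -0.002 -0.   ] F [-3.824 -8.308 15.079] q [-0.634  0.179  1.887  0.5    1.31   0.51 ]
-0.019 shift cm [-0.551 -0.051  0.062]
foot rel. rim: along -0.018365112703783115 lateral [0.006 0.    0.001]
```

Shoulder is about 11 mm above the rim, foot is centred in the bore, force is about 19 N, all along the axis: fully open. Hold on, then withdraw.

```bash
python3 -m crank '[[0,0,0,0,0,0],[0,0,0,0,0,0],[0,0,0,0,0,0],[0,0,0,0,0,0],[0,0,0,0,0,0],[0,0,-0.7,0,0,0],[0,0,-1.5,0,0,0],[0,0,-2.5,0,0,0],[0,0,-4,0,0,0],[0,0,-6,0,0,0]]' && python3 -m crank '[[0,0,-3,0,0,0],[0,0,-6,0,0,0],[0,0,-6,0,0,0],[0,0,-6,0,0,0]]' && python3 - <<'E'
from h import *
s=ctrl.get_state();p=s["eef_pos"];M=R.from_quat(s["tcp_rot"]);z=M.as_matrix()[:,2];w=np.cross(z,[0,0,-1]);th=np.arcsin(np.linalg.norm(w))
print("turn",M.inv().apply(w/np.linalg.norm(w)*th),"shift",M.inv().apply(np.array([.468,-.3115,.18])-p)*100)
E
```

```text
time: 12.9
eef_pos: [0.5477, -0.1471, 0.1848]
tcp_rot: [0.959, 0.114, 0.093, -0.241]
contact_force: [0.7, 1.4, -1.6]
opening: 0.167
finger_force: 68.8
time: 13.3
eef_pos: [0.5411, -0.1767, 0.2372]
tcp_rot: [0.959, 0.114, 0.094, -0.24]
contact_force: [-0.6, 0.7, -1.7]
opening: 0.169
finger_force: 68.8
turn [-4.60011121e-01 -2.46007087e-01 -1.06179778e-17] shift [-10.66493552  12.16767733  -2.45488002]
```

```bash
python3 -m crank '[[-1.5,1.7,-0.3,-0.07,-0.035,0],[-3,3.5,-0.7,-0.14,-0.07,0],[-4.6,5.2,-1,-0.21,-0.11,0],[-6.1,7,-1.4,-0.28,-0.145,0],[-7.6,8.7,-1.7,-0.35,-0.18,0],[-9.1,10.5,-2.1,-0.41,-0.22,0],[-10.7,12.2,-2.5,-0.46,-0.246,0],[-10.7,12.2,-2.5,-0.46,-0.246,0],[-10.7,12.2,-2.5,-0.46,-0.246,0]]' && python3 - <<'E'
from h import *
from scipy.optimize import least_squares
np.set_printoptions(precision=4,suppress=True)
s=ctrl.get_state();i=ctrl.camera_info("wrist");p,d=ctrl.read_camera("wrist");f=dict(p=p,d=d,o=i["origin"],q=i["orientation"],K=i["K"]);np.savez("w7.npz",**f)
M=R.from_quat(s["tcp_rot"]).as_matrix();print("pose",s["eef_pos"],"tool z",M[:,2])
for n,q in(("wrist",wcloud(f)),("scene",cloud("scene",ctrl.read_camera("scene")[1])),("side",cloud("side",ctrl.read_camera("side")[1]))):
    t=(q.reshape(-1,3)-s["eef_pos"])@M
    for lo,hi,r0 in((.037,.058,.011),(.005,.03,.006)):
        m=t[(t[:,2]>lo)&(t[:,2]<hi)&(np.hypot(t[:,0],t[:,1])<r0+.007)]
        if len(m)>8: print(n,lo,len(m),least_squares(lambda c:np.hypot(m[:,0]-c[0],m[:,1]-c[1])-r0,[0,0],loss="soft_l1",f_scale=.001).x*1e3,"z max",np.percentile(m[:,2],99))
    m=t[(np.hypot(t[:,0],t[:,1])<.0105)&(t[:,2]<.075)&(t[:,2]>.02)];print("z hist",np.histogram(m[:,2]*1e3,np.arange(26,74,2))[0])
E
```

```text
time: 14.2
eef_pos: [0.4674, -0.3102, 0.1786]
tcp_rot: [0.993, 0.118, -0.001, -0.002]
contact_force: [0.3, 0.2, -1.8]
opening: 0.162
finger_force: 68.8
pose [ 0.4674 -0.3102  0.1786] tool z [-0.0018  0.0046 -1.    ]
wrist 0.037 164 [-1.0683  0.8829] z max 0.05693370129651212
wrist 0.005 110 [-0.7628  0.8455] z max 0.02977365368694278
z hist [ 13  12  13  60 213  21  14   8  15  12  12  12  14   8  13   6  14  10
  10   2   0   0   0]
scene 0.037 64 [0.6883 1.0026] z max 0.05777760213948122
scene 0.005 44 [0.6583 1.5659] z max 0.029793350165993562
z hist [ 4  4  1 12 11  2  0  0  1  1  1  1  0  2  1  1  0  0  1  0  0  0  0]
side 0.037 68 [0.2545 0.5288] z max 0.05758150925090352
side 0.005 41 [0.206  0.7038] z max 0.02963949055724896
z hist [ 5  3  7 17 25  1  0  1  1  1  0  1  0  0  0  0  0  0  0  0  0  0  0]
```

```bash
python3 -m crank '[[0,0.1,4,0,0,0],[0,0.1,7,0,0,0],[0,0.1,9,0,0,0],[0,0.1,10.2,0,0,0],[0,0.1,10.8,0,0,0],[0,0.1,10.8,0,0,0],[0,0.1,10.8,0,0,0],[0,0.1,10.8,0,0,0]]' && python3 -m crank '[[0,0,0.1,0,0,0],[0,0,0.1,0,0,0]]'
```

```text
time: 15.15
eef_pos: [0.469, -0.3139, 0.074]
tcp_rot: [0.993, 0.118, 0.001, 0.001]
contact_force: [0.0, -0.3, -2.3]
opening: 0.166
finger_force: 68.8
time: 15.35
eef_pos: [0.4683, -0.3133, 0.0721]
tcp_rot: [0.993, 0.118, 0.0, 0.0]
contact_force: [0.2, -0.1, -1.5]
opening: 0.165
finger_force: 68.8
```

```bash
python3 -m crank '[[0,0,0.15,0,0,0],[0,0,0.3,0,0,0],[0,0,0.3,0,0,0],[0,0,0.3,0,0,0]]' && python3 -m crank '[[0,0,0.1,0,0,0],[0,0,0.1,0,0,0],[0,0,0.1,0,0,0]]'
```

```text
time: 15.75
eef_pos: [0.468, -0.313, 0.0683]
tcp_rot: [0.993, 0.118, -0.0, -0.0]
contact_force: [0.2, -0.8, -0.9]
opening: 0.168
finger_force: 68.8
time: 16.05
eef_pos: [0.4683, -0.3132, 0.0678]
tcp_rot: [0.993, 0.118, 0.0, 0.0]
contact_force: [0.2, 0.1, -0.5]
opening: 0.166
finger_force: 69.1
```

```bash
python3 -m crank '[[0,0,0.1,0,0,0],[0,0,0.1,0,0,0],[0,0,0.1,0,0,0]]' && python3 -m crank '[[0,0,0,0,0,0],[0,0,0,0,0,0],[0,0,0,0,0,0],[0,0,0,0,0,0],[0,0,0,0,0,0],[0,0,0,0,0,0],[0,0,0,0,0,0]]' 1
```

```text
time: 16.35
eef_pos: [0.4687, -0.3136, 0.0677]
tcp_rot: [0.993, 0.118, 0.001, 0.001]
contact_force: [-0.6, 1.4, 6.2]
opening: 0.167
finger_force: 70.1
time: 17.05
eef_pos: [0.4681, -0.3131, 0.0665]
tcp_rot: [0.993, 0.118, 0.0, 0.0]
contact_force: [-0.9, 0.1, -0.1]
opening: 0.998
finger_force: 0.0
```

```bash
python3 -m crank '[[0,0,-2,0,0,0],[0,0,-5,0,0,0],[0,0,-9,0,0,0],[0,0,-13,0,0,0],[0,0,-17,0,0,0],[0,0,-18,0,0,0],[0,0,-18,0,0,0],[0,0,-18,0,0,0]]' && python3 - <<'E'
from h import *
np.set_printoptions(precision=4,suppress=True)
i=ctrl.camera_info("wrist");p,d=ctrl.read_camera("wrist");f=dict(p=p,d=d,o=i["origin"],q=i["orientation"],K=i["K"]);q=wcloud(f).reshape(-1,3)
q=q[np.hypot(q[:,0]-.468,q[:,1]+.313)<.04]
for lo,hi in((.1,.115),(.022,.04)):
    m=q[(q[:,2]>lo)&(q[:,2]<hi)];print(len(m),m.mean(0),m.min(0),m.max(0))
im=[p[130:230,200:330]]
s,_=ctrl.read_camera("side");c,_=ctrl.read_camera("scene")
im=[cv2.resize(x,(390,300)) for x in(p[60:260,150:410],s[160:384,160:452])]
cv2.imwrite("pics/end.png",np.hstack(im))
E
```

```text
time: 17.85
eef_pos: [0.4675, -0.3125, 0.2447]
tcp_rot: [0.993, 0.118, -0.001, -0.001]
contact_force: [-0.1, 0.2, 0.3]
opening: 0.999
finger_force: 0.0
266 [ 0.4682 -0.3137  0.1047] [ 0.4579 -0.3237  0.1002] [ 0.4776 -0.3038  0.1071]
91 [ 0.4737 -0.3126  0.0323] [ 0.465  -0.3242  0.0223] [ 0.4784 -0.3034  0.0386]
```

View pics/end.png

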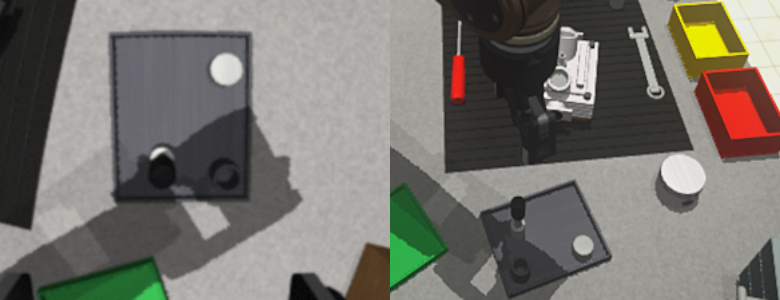

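The pusher stands upright in the tray (left inset (161,165), right inset (518,215)), released, with the sleeve, the tappet and the rest in place.

```bash
python3 -c "
from plant import ctrl
print(ctrl.sign_off())"
```

```text
the job is handed in; nothing more can be done
None
```

I pushed the inlet and then the exhaust valve to their stops, held each for about a second and let them spring shut, then stood the pusher upright in the tool tray, released it and handed the job in; no verdict came back, and I did not measure the valves' closing separately.

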